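Pack the finished drawer knobs

TASK

Pack the order of turned drawer knobs: set each of the three finished, smooth-topped knobs upright in the recess of the delivery tray bored for its size - the large knob in the largest recess, the medium in the middle one, the small in the smallest. Leave the three unfinished knobs, which still have the turning stub on top, standing where they are.

Things in the scene. Friction and masses are not known exactly. Their poses are not given: they have to be found in the camera images.
- finished_large: The large finished knob: a loose turned mushroom-shaped drawer knob of pale wood, standing on its foot, round about its vertical z axis. Smooth domed top, 56 mm high in all; head 60 mm across, straight-sided from 25 to 42 mm above the foot (grip it there, about 37 mm up); foot 50 mm across. Origin: centre of the underside of its foot.
- finished_medium: The medium finished knob: a loose turned mushroom-shaped drawer knob of pale wood, standing on its foot, round about its vertical z axis. Smooth domed top, 52 mm high in all; head 46 mm across, straight-sided from 25 to 42 mm above the foot (grip it there, about 37 mm up); foot 38 mm across. Origin: centre of the underside of its foot.
- finished_small: The small finished knob: a loose turned mushroom-shaped drawer knob of pale wood, standing on its foot, round about its vertical z axis. Smooth domed top, 48 mm high in all; head 32 mm across, straight-sided from 25 to 42 mm above the foot (grip it there, about 37 mm up); foot 26 mm across. Origin: centre of the underside of its foot.
- stubbed_large: The large unfinished knob, not to be packed: like the finished one (head 60 mm, foot 50 mm across, loose, standing), but a turning stub, a peg 18 mm across, still rises 21 mm from the middle of its top, so that it is 77 mm high. Origin: centre of the underside of its foot.
- stubbed_medium: The medium unfinished knob, not to be packed: like the finished one (head 46 mm, foot 38 mm across, loose, standing), but a turning stub, a peg 18 mm across, still rises 21 mm from the middle of its top, so that it is 73 mm high. Origin: centre of the underside of its foot.
- stubbed_small: The small unfinished knob, not to be packed: like the finished one (head 32 mm, foot 26 mm across, loose, standing), but a turning stub, a peg 18 mm across, still rises 21 mm from the middle of its top, so that it is 69 mm high. Origin: centre of the underside of its foot.
- tray: The delivery tray: a fixed shallow plywood tray 276 mm (its x) by 104 mm (its y), floor 6 mm thick, rim 16 mm high, holding the three inserts side by side along its x, 86 mm apart. Origin: centre of its underside, on the work surface.
- insert_large: The insert for the large knob: a fixed pale wood block 84 x 84 x 14 mm lying on the tray's floor, its sides parallel to the tray's, with one round recess 68 mm across and 10 mm deep in the middle of its top, its floor lined in grey (the largest of the three recesses). Origin: centre of its underside, 6 mm above the work surface; the recess floor is 4 mm above the origin, the top 14 mm.
- insert_medium: The insert for the medium knob: a fixed pale wood block 84 x 84 x 14 mm lying on the tray's floor, its sides parallel to the tray's, with one round recess 56 mm across and 10 mm deep in the middle of its top, its floor lined in grey (the middle of the three recesses). Origin: centre of its underside, 6 mm above the work surface; the recess floor is 4 mm above the origin, the top 14 mm.
- insert_small: The insert for the small knob: a fixed pale wood block 84 x 84 x 14 mm lying on the tray's floor, its sides parallel to the tray's, with one round recess 44 mm across and 10 mm deep in the middle of its top, its floor lined in grey (the smallest of the three recesses). Origin: centre of its underside, 6 mm above the work surface; the recess floor is 4 mm above the origin, the top 14 mm.
There are look-alikes about, which are no part of the job. Leave any black or red look-alike of the finished_small alone.

How it is judged:
At the end, for the whole second after the job is handed in: Each finished knob stands upright (within 0.1 rad) and at rest on the recess floor of the insert of its own size, its axis within 12 mm of the recess's middle; each stubbed knob stands upright within 20 mm of where it began (horizontal distance between finished_large and insert_large below 0.012 m and z of finished_large in the frame of insert_large between 0 and 0.007 m and angle between each of finished_large, finished_medium, finished_small, stubbed_large, stubbed_medium, stubbed_small's own z axis and vertical below 0.1 rad and linear speed of each of finished_large, finished_medium, finished_small below 0.02 m/s and angular speed of each of finished_large, finished_medium, finished_small below 0.2 rad/s and horizontal distance between finished_medium and insert_medium below 0.012 m and z of finished_medium in the frame of insert_medium between 0 and 0.007 m and horizontal distance between finished_small and insert_small below 0.012 m and z of finished_small in the frame of insert_small between 0 and 0.007 m and distance of each of stubbed_large, stubbed_medium, stubbed_small from where it was at the start of the episode below 0.02 m); the robot touches nothing.
It fails at once if an unfinished knob is moved out of its place by more than 50 mm or knocked over (distance of any of stubbed_large, stubbed_medium, stubbed_small from where it was at the start of the episode above 0.05 m or angle between any of stubbed_large, stubbed_medium, stubbed_small's own z axis and vertical above 0.6 rad).
It also fails if it takes over 77 s, if anything falls off the work surface, if the arm or the gripper's body presses on something with over 40 N, if the wrist force passes 120 N, or if a joint passes its speed limit or range.

ROBOT

A 6-joint arm with a two-finger parallel gripper is mounted at the origin on the work surface. World frame = base frame: x ahead of the robot, y to its left, z up, the work surface at z = 0. Lengths are in m, angles in rad, forces in N, time in s.
With the tool pointing down it reaches from about 0.35 to 0.975 m from the base axis. Payload 7.1 kg.
Tool frame: the origin (TCP) lies at the very end of the fingers, on their centre line; the grasp point (between the pads) lies arm.pinch_z behind it (arm.pinch_z is the distance from the TCP to the grasp point, in m); z points along the fingers, y is the line along which they close (so a half turn about z gives the same grasp; the last joint's range is limited). The gripper opens to 88 mm and grips with 3 to 60 N. Pads are 20 mm wide; open, the fingers measure 115 mm over their backs; the gripper's body (75 mm by 178 mm) begins 61 mm behind the grasp point.
Start: joints at [-1.193, 0.423, 1.63, -0, 1.089, -0.019], TCP at [0.242, -0.576, 0.223] pointing down, gripper open.
Joint ranges: [-3, 3], [-0.9, 2.11], [0.09, 2.58], [-1.31, 4.45], [0.11, 2.69], [-2.54, 2.54]. Speed limits (rad/s): [2.39, 2.39, 3.01, 3.14, 3.14, 3.14].

INTERFACE

Orientations are given as [roll, pitch, yaw] about the fixed x, y, z axes, in that order (R = Rz(yaw) Ry(pitch) Rx(roll)).
In Python, from cell import arm gives the robot as it stands.
- The arm moves only by the tool pendant, called after "Emit:" as a command line: name --pt "numbers of a row" for each row, then --argument value for the rest. Schema: {"type":"object","properties":{"offsets":{"type":"array","items":{"type":"array","items":{"type":"number"},"minItems":7,"maxItems":7},"minItems":1,"maxItems":12},"grip_force":{"type":"number"},"only":{"type":"string"},"quiet":{"type":"boolean"},"lines":{"type":"string"}},"required":["offsets"],"additionalProperties":false}. offsets is a list of rows, 1 to 12 of them, each of 7 numbers: dx, dy, dz in normalised numbers (1 is 600 mm), then a rotation vector rx, ry, rz in parts of the range, where 1.0 means pi/2 rad, then the finger opening in m; each row is the pose to reach, as a shift and turn from the pose commanded when the call began, along the tool's axes at that moment; what a row does not reach only later rows make up. A row lasts 1/12 s, in which the tool goes at most 0.0417 m and 0.125 rad, less where a joint would pass 70% of its speed; a pose out of reach is approached as far as the arm can. The fingers move at their own pace and stop on an object; grip_force is the grip in N (left out, the last holds). Time passes only in rows, so rows that do not move let the fingers close. The tool returns the time, the measured TCP pose, the force, the opening and the grip force at its end. only (a regular expression) keeps the lines of the reply that match it, lines (a string "A,B") keeps lines A to B, and quiet returns only ok. Input that does not fit is refused with a message, and nothing moves.
- arm.state(): the state, without advancing time (a new reading comes with each control period).
- arm.grab_frame(name): name is "scene" or "top" or "wrist"; returns the picture (400x640x3 uint8, blue, green, red); there is no depth.
- arm.camera_model(name): a dict with "vertical_fov" (degrees; the focal length in pixels is half the picture's height over the tangent of half this angle, whatever the lens; pixels are square), "cx", "cy" (the principal point, pixels), "R" (3x3) and "t" (3): a world point X has camera coordinates R X + t; the wrist camera has in their place "T_tool_cam" (4x4, takes a point from camera to tool coordinates, whose origin is the TCP and whose axes are the flange's). Camera axes: x right, y down, z forward; pixel columns grow to the right and rows downward; lengths in m; the calibration is good to about 2 mm. A picture is of the moment at which its call begins: read the wrist's pose just before it. camera_model takes no time and is no camera call.
- arm.sign_off(): hands the job in; it is judged then, once.
The state is a dict: "time_s": time; "q": joint angles; "joint_velocities": joint speeds; "tau": joint torques, N m; "ee_pos": TCP position; "tool_rot": TCP orientation; "wrist_force": force on the tool from outside, world axes, zero at the start; "torque": the same for the moment, N m; "grip_width": finger opening in m; "grasp_force": force on a finger pad.
Only numpy, scipy, OpenCV 4.12 (cv2) and the standard library are available. Lean on these libraries where they do the work, as an engineer would, in place of code of your own. Each camera call takes 0.05 s, during which the arm holds its last target. There are 200 camera calls.

## Working session

There is one attempt and no reset: what is moved stays moved. The work goes in short steps, Python scripts to look and compute and a tool call to move; the robot and the scene stay as the last step left them, time stands still between calls to the robot, and variables do not carry over. Pictures are saved under pics/ and viewed, at most 14 in all, crops included, and the job is handed in when it is done.

```bash
mkdir -p pics; ls; python3 - <<'E'
from cell import arm
import cv2
for n in("scene","top"):
    cv2.imwrite(f"pics/{n}0.png",arm.grab_frame(n))
    c=arm.camera_model(n); print(n,c)
s=arm.state(); print(s, arm.pinch_z)
print(arm.camera_model("wrist"))
E
```

```text
pics
scene {'vertical_fov': 56.86429606165446, 'cx': 319.8790312608606, 'cy': 203.60509243547816, 'R': array([[-0.67260638,  0.73993552, -0.00980271],
       [ 0.57945007,  0.5183924 , -0.62889342],
       [-0.46025892, -0.42867791, -0.77742972]]), 't': array([ 0.35647015, -0.30738384,  0.94356585])}
top {'vertical_fov': 49.72517848932029, 'cx': 319.06557350767383, 'cy': 193.66010691439953, 'R': array([[-1.88596559e-02, -9.99822093e-01,  3.10556935e-04],
       [-9.98948872e-01,  1.88302033e-02, -4.17920407e-02],
       [ 4.17787577e-02, -1.09841401e-03, -9.99126283e-01]]), 't': array([0.01512307, 0.5341231 , 0.98435801])}
{'time_s': 0.1, 'q': array([-1.19298332e+00,  4.23754850e-01,  1.63058443e+00, -1.80479277e-05,
        1.08860461e+00, -1.89825500e-02]), 'joint_velocities': array([-1.29186330e-04, -2.27167960e-03, -9.81177654e-04,  7.89145520e-05,
        1.84947895e-04, -4.59779573e-05]), 'tau': array([ 9.97017764e-05, -5.45616066e+01, -2.74325734e+01,  6.46374444e-02,
        1.88703218e-02, -2.46898276e-05]), 'ee_pos': array([ 0.2413891 , -0.57597267,  0.22199686]), 'tool_rot': array([-3.14024135e+00, -9.67251101e-06,  3.96803927e-01]), 'wrist_force': array([-0.00781007, -0.75717317,  0.23434262]), 'torque': array([-0.02204453,  0.00576492,  0.0515547 ]), 'grasp_force': 0.0, 'grip_width': 0.08776797137223706} 0.0187
{'vertical_fov': 59.2319017356672, 'cx': 319.98748181154446, 'cy': 200.7581761513331, 'T_tool_cam': array([[ 1.17807308e-03, -9.55245636e-01, -2.95811404e-01,
         8.07920728e-02],
       [ 9.99998892e-01,  8.56208890e-04,  1.21760676e-03,
        -6.75687237e-05],
       [-9.09837194e-04, -2.95812510e-01,  9.55245587e-01,
        -1.61908013e-01],
       [ 0.00000000e+00,  0.00000000e+00,  0.00000000e+00,
         1.00000000e+00]])}
```

View pics/top0.png

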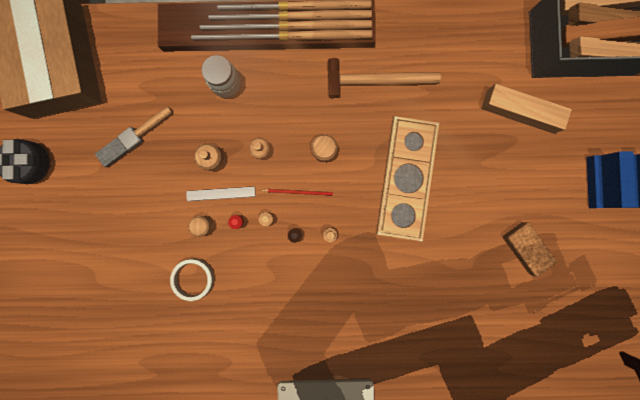

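View pics/scene0.png

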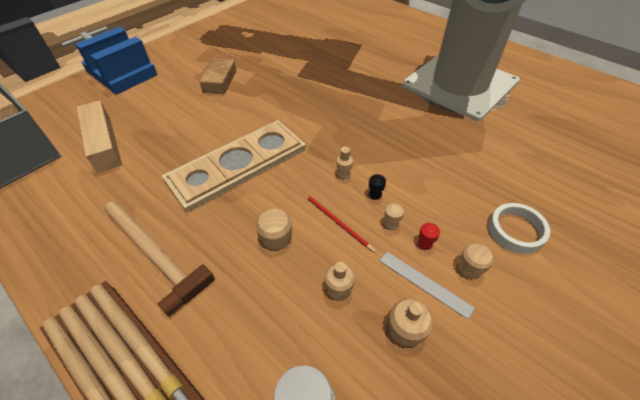

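Top view: finished large about (324,148), medium (200,226) and small (266,218). The stubbed knobs are at (208,157), (260,149) and (330,235), red at (236,222) and black at (295,235). The tray's grey recesses are at (414,141), (408,178) and (403,215). The scene view agrees.

```bash
cat > h.py <<'E'
import numpy as np, cv2
from cell import arm
from scipy.spatial.transform import Rotation as Ro
def cam(n,st=None):
    c=arm.camera_model(n); f=200/np.tan(np.radians(c['vertical_fov']/2))
    if n=='wrist':
        Rt=Ro.from_euler('xyz',st['tool_rot']).as_matrix(); T=c['T_tool_cam']
        Rwc=Rt@T[:3,:3]; o=Rt@T[:3,3]+st['ee_pos']
    else: Rwc=c['R'].T; o=-Rwc@c['t']
    return f,c['cx'],c['cy'],Rwc,o
def ray(n,u,v,z,st=None):
    f,cx,cy,R,o=cam(n,st); d=R@np.array([(u-cx)/f,(v-cy)/f,1]); return o+d*(z-o[2])/d[2]
def proj(n,X,st=None):
    f,cx,cy,R,o=cam(n,st); p=R.T@(np.array(X)-o); return np.array([cx+f*p[0]/p[2],cy+f*p[1]/p[2]])
def totool(p,st=None):
    "world displacement from the measured TCP to p, in tool axes"
    st=st or arm.state(); return Ro.from_euler('xyz',st['tool_rot']).inv().apply(np.array(p)-st['ee_pos'])
E
python3 - <<'E'
from h import *
im=cv2.imread('pics/top0.png'); hsv=cv2.cvtColor(im,cv2.COLOR_BGR2HSV)
g=((hsv[...,1]<70)&(hsv[...,2]>70)).astype(np.uint8)
n,l,s,c=cv2.connectedComponentsWithStats(g)
for i in range(1,n):
    if 380<c[i][0]<440 and 120<c[i][1]<240 and s[i][4]>100:
        cs,_=cv2.findContours((l==i).astype(np.uint8),0,1); e=cv2.minEnclosingCircle(cs[0])
        print('recess',c[i],s[i][4],e[1],ray('top',*c[i],.010))
for p in [(324,148),(200,226),(266,218),(208,157),(260,149),(330,235),(100,330),(280,180),(300,215)]:
    print(p,hsv[p[1],p[0]],im[p[1],p[0]])
cv2.imwrite('pics/cr.png',cv2.resize(im[120:260,170:450],None,fx=2.85,fy=2.85,interpolation=cv2.INTER_CUBIC))
sc=cv2.imread('pics/scene0.png'); 
cv2.imwrite('pics/wr.png',arm.grab_frame('wrist'))
E
```

```text
recess [413.26890756 141.0210084 ] 238 8.791427612304688 [ 0.65251574 -0.21589052  0.01      ]
recess [407.98199673 178.03109656] 611 14.14223575592041 [ 0.56665996 -0.20125404  0.01      ]
recess [402.68433735 215.06506024] 415 11.544973373413086 [ 0.48136501 -0.1866962   0.01      ]
(324, 148) [ 15 137 220] [102 161 220]
(200, 226) [ 14 136 213] [ 99 154 213]
(266, 218) [ 17 128 223] [111 174 223]
(208, 157) [ 13 154  71] [28 46 71]
(260, 149) [ 13 158 103] [ 39  66 103]
(330, 235) [ 15 139 219] [100 158 219]
(100, 330) [ 12 169 171] [ 58 104 171]
(280, 180) [ 12 168 185] [ 63 113 185]
(300, 215) [ 12 170 168] [ 56 100 168]
```

View pics/cr.png

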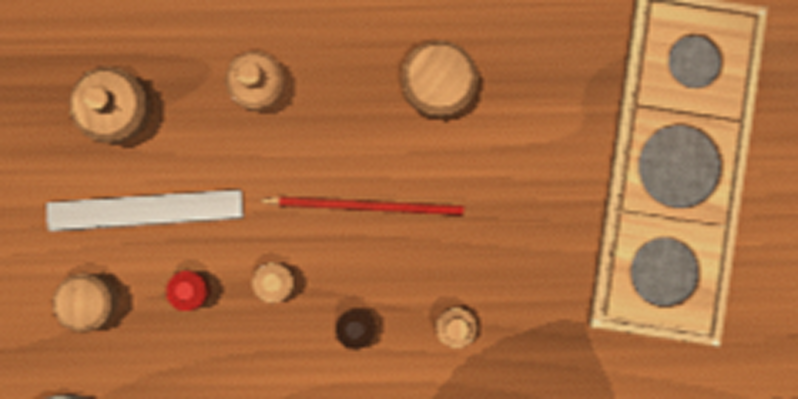

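The crop confirms the three smooth heads: large (440,78), medium (85,302), small (275,282). The three stubbed knobs are separate from these. The recesses from the tray's far end are small, large, medium, with measured spacing about 87 mm against 86 given. Next I'll measure the heads in both views.

```bash
python3 - <<'E'
from h import *
seeds={'L':((324,148),(274,229),.030,.056),'M':((200,226),(476,261),.023,.052),'S':((266,218),(394,216),.016,.048)}
def blob(n,p):
    im=cv2.GaussianBlur(cv2.imread(f'pics/{n}0.png'),(3,3),0); r=22
    u,v=p; hsv=cv2.cvtColor(im,cv2.COLOR_BGR2HSV)[v-r:v+r,u-r:u+r]
    m=((hsv[...,1]<156)&(hsv[...,2]>90)&(hsv[...,0]<30)).astype(np.uint8)
    m=cv2.morphologyEx(m,cv2.MORPH_OPEN,np.ones((3,3),np.uint8))
    k,l,s,c=cv2.connectedComponentsWithStats(m); i=l[r,r]
    cs,_=cv2.findContours((l==i).astype(np.uint8),0,1); (x,y),(a,b),t=cv2.fitEllipse(max(cs,key=len))
    return np.array([x+u-r,y+v-r]),(a,b),s[i]
for k,(a,b,rad,h) in seeds.items():
    pt,e1,s1=blob('top',a); ps,e2,s2=blob('scene',b)
    P=ray('top',*pt,.042); Q=ray('scene',*ps,.040)
    f=cam('top')[0]; print(k,pt.round(1),np.round(e1,1),'expected dia px',round(2*rad*f/.95,1),P.round(4),'scene',ps.round(1),np.round(e2,1),Q.round(4))
E
```

```text
L [323.8 147.4] [24.6 25.5] expected dia px 27.3 [ 0.6368 -0.0076  0.042 ] scene [273.5 228.4] [50.5 51.1] [6.448e-01 5.000e-04 4.000e-02]
M [198.8 225.8] [19.3 20.6] expected dia px 20.9 [0.4663 0.2743 0.042 ] scene [475.6 260.5] [50.6 51.1] [0.4768 0.2789 0.04  ]
S [265.4 218.8] [13.3 13.9] expected dia px 14.5 [0.4793 0.1257 0.042 ] scene [394.2 216.2] [48.3 51.4] [0.49   0.1352 0.04  ]
```

Careful with the scale: shifts go in shares of 600 mm and turns go in shares of pi/2 rad. That gives: 0.48 m / 0.6 = 0.8, -0.15 m / 0.6 = -0.25, -1.174 rad / 1.5708 = -0.7474.

Emit:
pendant --pt "0.0833 -0.05 0.0167 0 0 -0.0637 0.088" --pt "0.1667 -0.1 0.0333 0 0 -0.1273 0.088" --pt "0.25 -0.15 0.0333 0 0 -0.191 0.088" --pt "0.3167 -0.2 0.05 0 0 -0.2546 0.088" --pt "0.3833 -0.25 0.05 0 0 -0.3183 0.088" --pt "0.45 -0.3 0.0667 0 0 -0.382 0.088" --pt "0.5167 -0.35 0.0667 0 0 -0.4456 0.088" --pt "0.5833 -0.4 0.0833 0 0 -0.5093 0.088" --pt "0.6333 -0.4333 0.0833 0 0 -0.573 0.088" --pt "0.7 -0.4667 0.1 0 0 -0.6366 0.088" --pt "0.75 -0.5 0.1 0 0 -0.7003 0.088" --pt "0.8 -0.5333 0.1167 0 0 -0.7474 0.088" --grip_force 25

```text
time_s: 1.15
ee_pos: [0.5162, -0.1609, 0.1648]
tool_rot: [3.141, 0.0, 1.576]
wrist_force: [0.3, -0.3, -0.2]
grip_width: 0.0881
grasp_force: 0.0
```

```bash
python3 - <<'E'
from h import *
s=arm.state(); print(s['tool_rot'],totool([.637,-.008,.15],s))
E
```

```text
[3.14112594e+00 1.76674464e-04 1.57581392e+00] [0.15226861 0.12158554 0.01485164]
```

Converted, 0.152 m / 0.6 = 0.2533, 0.121 m / 0.6 = 0.2017.

Emit:
pendant --pt "0.05 0.04 0 0 0 0 0.088" --pt "0.1 0.08 0 0 0 0 0.088" --pt "0.15 0.12 0 0 0 0 0.088" --pt "0.2 0.16 0.0167 0 0 0 0.088" --pt "0.2533 0.2017 0.0233 0 0 0 0.088" --pt "0.2533 0.2017 0.0233 0 0 0 0.088" --pt "0.2533 0.2017 0.0233 0 0 0 0.088"

```text
time_s: 1.73
ee_pos: [0.6366, -0.009, 0.1499]
tool_rot: [-3.141, 0.0, 1.574]
wrist_force: [-0.3, -0.3, -0.7]
grip_width: 0.0879
grasp_force: 0.0
```

```bash
python3 - <<'E'
from h import *
s=arm.state(); im=arm.grab_frame('wrist'); cv2.imwrite('pics/w1.png',im)
print(s['ee_pos'],proj('wrist',[.637,-.008,.042],s),proj('wrist',[.637,-.008,.056],s))
E
```

```text
[ 0.63663463 -0.00896269  0.14988826] [321.25164733 196.65312259] [321.30487535 201.89904845]
```

View pics/w1.png

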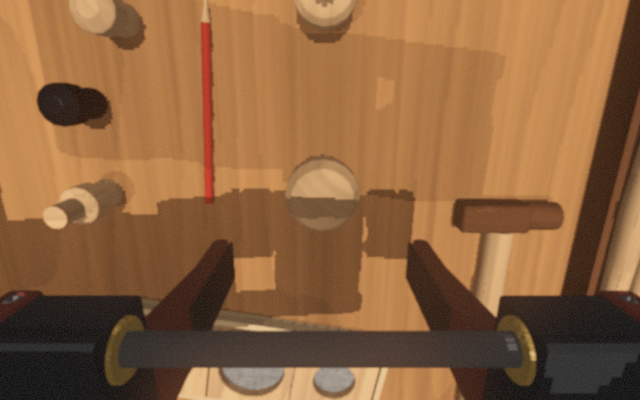

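The wrist view shows the large smooth head at about (323,194), against a predicted (321,197). That puts it within 2 mm, with clear floor on both sides for the fingers. I'll descend and grip.

Converted, 0.131 m / 0.6 = 0.2183, 0.001 m / 0.6 = 0.0017.

Emit:
pendant --pt "0.0033 0.0017 0.0667 0 0 0 0.088" --pt "0.005 0.0017 0.1333 0 0 0 0.088" --pt "0.005 0.0017 0.1833 0 0 0 0.088" --pt "0.005 0.0017 0.2183 0 0 0 0.088" --pt "0.005 0.0017 0.2183 0 0 0 0.088" --pt "0.005 0.0017 0.2183 0 0 0 0.05" --pt "0.005 0.0017 0.2183 0 0 0 0.05" --pt "0.005 0.0017 0.2183 0 0 0 0.05" --pt "0.005 0.0017 0.2183 0 0 0 0.05" --pt "0.005 0.0017 0.2183 0 0 0 0.05" --pt "0.005 0.0017 0.2183 0 0 0 0.05" --pt "0.005 0.0017 0.2183 0 0 0 0.05" --grip_force 25

```text
time_s: 2.78
ee_pos: [0.6383, -0.0079, 0.0215]
tool_rot: [3.139, 0.0, 1.571]
wrist_force: [-0.8, -1.5, 7.5]
grip_width: 0.0589
grasp_force: 25.0
```

Converted, -0.193 m / 0.6 = -0.3217, -0.08 m / 0.6 = -0.1333.

Emit:
pendant --pt "0 0 -0.0333 0 0 0 0.05" --pt "0 0 -0.1 0 0 0 0.05" --pt "-0.05 -0.02 -0.1333 0 0 0 0.05" --pt "-0.1 -0.04 -0.1333 0 0 0 0.05" --pt "-0.15 -0.06 -0.1333 0 0 0 0.05" --pt "-0.2 -0.08 -0.1333 0 0 0 0.05" --pt "-0.25 -0.1 -0.1333 0 0 0 0.05" --pt "-0.3 -0.1133 -0.1333 0 0 0 0.05" --pt "-0.3217 -0.12 -0.1333 0 0 0 0.05" --pt "-0.3217 -0.12 -0.1167 0 0 0 0.05" --pt "-0.3217 -0.12 -0.1 0 0 0 0.05" --pt "-0.3217 -0.12 -0.1 0 0 0 0.05"

```text
time_s: 3.78
ee_pos: [0.5641, -0.1993, 0.0775]
tool_rot: [-3.138, -0.002, 1.571]
wrist_force: [-0.1, 0.7, -0.6]
grip_width: 0.0592
grasp_force: 25.0
```

```bash
python3 - <<'E'
from h import *
s=arm.state(); cv2.imwrite('pics/t2.png',arm.grab_frame('scene')[80:280,100:420].repeat(2,0).repeat(2,1))
print(s['ee_pos'],totool([.5667,-.2013,.032],s))
E
```

```text
[ 0.56410681 -0.19929272  0.07753075] [-0.00207697  0.00273361  0.04551941]
```

View pics/t2.png

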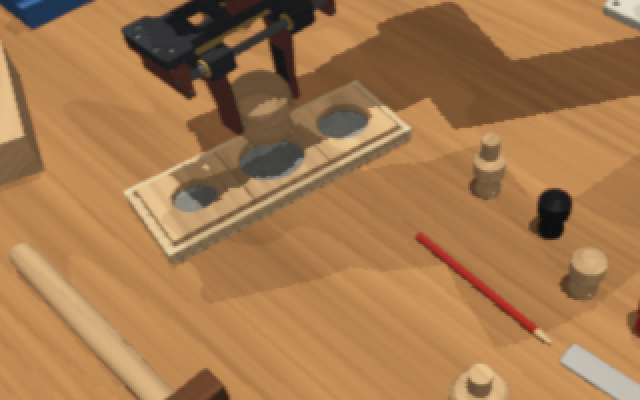

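The scene crop shows the large knob held upright above the middle recess (crop about (268,105) over (272,160)). I'll lower it, release to a modest opening and rise.

Converted, 0.046 m / 0.6 = 0.0767, 0.02 m / 0.6 = 0.0333.

Emit:
pendant --pt "-0.0033 0.0033 0.0333 0 0 0 0.05" --pt "-0.0033 0.0033 0.0583 0 0 0 0.05" --pt "-0.0033 0.0033 0.07 0 0 0 0.05" --pt "-0.0033 0.0033 0.075 0 0 0 0.05" --pt "-0.0033 0.0033 0.0767 0 0 0 0.05" --pt "-0.0033 0.0033 0.0767 0 0 0 0.05"

```text
time_s: 4.33
ee_pos: [0.5676, -0.2023, 0.034]
tool_rot: [3.141, 0.0, 1.572]
wrist_force: [-0.4, 0.1, 0.3]
grip_width: 0.0589
grasp_force: 25.0
```

Emit:
pendant --pt "0 0 0 0 0 0 0.074" --pt "0 0 0 0 0 0 0.074" --pt "0 0 0 0 0 0 0.074" --pt "0 0 0 0 0 0 0.074" --pt "0 0 -0.05 0 0 0 0.074" --pt "0 0 -0.1167 0 0 0 0.074" --pt "0 0 -0.1667 0 0 0 0.074" --pt "0 0 -0.2 0 0 0 0.074"

```text
time_s: 5.0
ee_pos: [0.5685, -0.2033, 0.1573]
tool_rot: [3.138, 0.001, 1.571]
wrist_force: [0.0, 0.1, -0.0]
grip_width: 0.074
grasp_force: 0.0
```

```bash
python3 - <<'E'
from h import *
s=arm.state(); print(s['ee_pos'],totool([.4663,.2743,.16],s), totool([.4793,.1257,.15],s))
E
```

```text
[ 0.56846624 -0.2033321   0.15729676] [ 0.47760852 -0.10224377 -0.00373955] [ 0.32902495 -0.08925326  0.00651361]
```

Converted, 0.329 m / 0.6 = 0.5483, -0.089 m / 0.6 = -0.1483.

Emit:
pendant --pt "0.0667 -0.0167 0 0 0 0 0.06" --pt "0.1333 -0.0333 0 0 0 0 0.06" --pt "0.2 -0.05 0 0 0 0 0.06" --pt "0.2667 -0.0667 0 0 0 0 0.06" --pt "0.3333 -0.0833 0 0 0 0 0.06" --pt "0.4 -0.1083 0 0 0 0 0.06" --pt "0.4667 -0.1333 0 0 0 0 0.06" --pt "0.5167 -0.1433 0 0 0 0 0.06" --pt "0.5483 -0.1483 0 0 0 0 0.06" --pt "0.5483 -0.1483 0.01 0 0 0 0.06" --pt "0.5483 -0.1483 0.01 0 0 0 0.06" --pt "0.5483 -0.1483 0.01 0 0 0 0.06"

```text
time_s: 6.0
ee_pos: [0.4781, 0.1255, 0.1475]
tool_rot: [-3.141, 0.0, 1.571]
wrist_force: [0.7, -0.2, -0.1]
grip_width: 0.0601
grasp_force: 0.0
```

```bash
python3 - <<'E'
from h import *
s=arm.state(); cv2.imwrite('pics/w2.png',arm.grab_frame('wrist')); cv2.imwrite('pics/top3.png',arm.grab_frame('top'))
print(s['ee_pos'],proj('wrist',[.4793,.1257,.042],s),totool([.4793,.1257,.0185],s))
E
```

```text
[0.47812428 0.12554531 0.14752445] [322.22605755 198.42485652] [0.00020943 0.00125628 0.12902361]
```

View pics/w2.png

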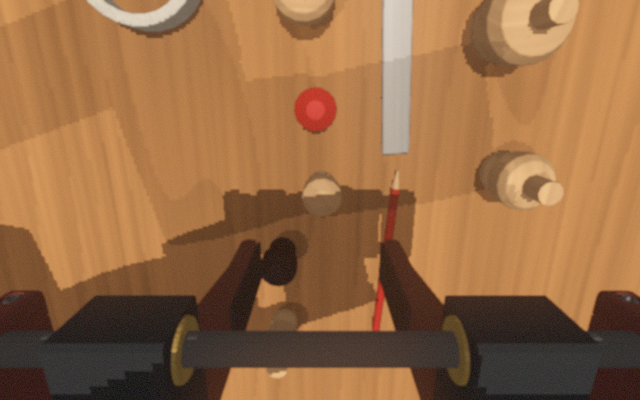

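View pics/top3.png

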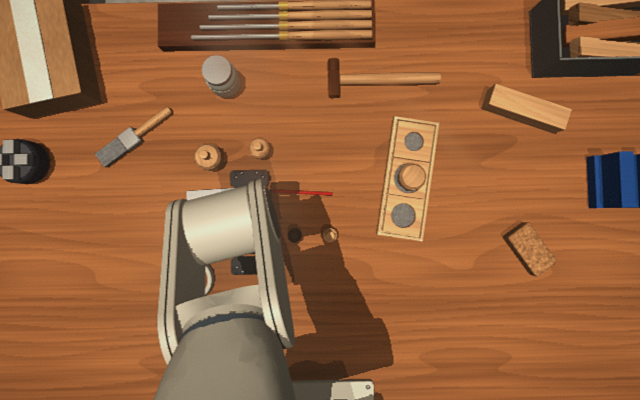

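The wrist view has the small smooth knob at (322,196), against a predicted (322,198); red (315,110) and black (280,262) are clear of the fingers. The top view shows the large knob seated in the large recess at (411,176). I'll grip the small one.

Converted, 0.13 m / 0.6 = 0.2167, 0.11 m / 0.6 = 0.1833.

Emit:
pendant --pt "0.0017 0.0017 0.0667 0 0 0 0.06" --pt "0.0017 0.0017 0.1333 0 0 0 0.06" --pt "0.0017 0.0017 0.1833 0 0 0 0.06" --pt "0.0017 0.0017 0.2167 0 0 0 0.06" --pt "0.0017 0.0017 0.2167 0 0 0 0.06" --pt "0.0017 0.0017 0.2167 0 0 0 0.02" --pt "0.0017 0.0017 0.2167 0 0 0 0.02" --pt "0.0017 0.0017 0.2167 0 0 0 0.02" --pt "0.0017 0.0017 0.2167 0 0 0 0.02" --pt "0.0017 0.0017 0.2167 0 0 0 0.02" --pt "0.0017 0.0017 0.2167 0 0 0 0.02" --pt "0.0017 0.0017 0.2167 0 0 0 0.02" --grip_force 20

```text
time_s: 7.1
ee_pos: [0.4802, 0.1275, 0.019]
tool_rot: [3.139, -0.0, 1.571]
wrist_force: [-0.5, -0.7, 8.2]
grip_width: 0.0314
grasp_force: 20.0
```

```bash
python3 - <<'E'
from h import *
s=arm.state(); print(totool([.6525,-.2159,s['ee_pos'][2]+.011],s))
E
```

```text
[-0.34342909  0.17225305 -0.01077559]
```

Converted, -0.32 m / 0.6 = -0.5333, -0.11 m / 0.6 = -0.1833.

Emit:
pendant --pt "0 0 -0.05 0 0 0 0.02" --pt "0 0 -0.1167 0 0 0 0.02" --pt "0 0 -0.1833 0 0 0 0.02" --pt "-0.0667 0.0333 -0.1833 0 0 0 0.02" --pt "-0.1333 0.0667 -0.1833 0 0 0 0.02" --pt "-0.1917 0.0967 -0.1833 0 0 0 0.02" --pt "-0.25 0.125 -0.1833 0 0 0 0.02" --pt "-0.3083 0.155 -0.1833 0 0 0 0.02" --pt "-0.3667 0.1833 -0.1833 0 0 0 0.02" --pt "-0.425 0.2133 -0.1833 0 0 0 0.02" --pt "-0.4833 0.2417 -0.1833 0 0 0 0.02" --pt "-0.5333 0.2667 -0.1833 0 0 0 0.02"

```text
time_s: 8.1
ee_pos: [0.64, -0.1952, 0.1282]
tool_rot: [3.141, 0.0, 1.57]
wrist_force: [-0.1, -0.1, -0.3]
grip_width: 0.031
grasp_force: 20.0
```

Emit:
pendant --pt "-0.0383 0.02 0 0 0 0 0.02" --pt "-0.0383 0.02 0.05 0 0 0 0.02" --pt "-0.0383 0.02 0.0833 0 0 0 0.02" --pt "-0.0383 0.02 0.0833 0 0 0 0.02" --pt "-0.0383 0.02 0.0833 0 0 0 0.02"

```text
time_s: 8.52
ee_pos: [0.6502, -0.2154, 0.0769]
tool_rot: [-3.139, -0.001, 1.571]
wrist_force: [0.4, 0.3, -0.5]
grip_width: 0.0313
grasp_force: 20.0
```

```bash
python3 - <<'E'
from h import *
s=arm.state(); cv2.imwrite('pics/t4.png',arm.grab_frame('scene')[80:280,100:420].repeat(2,0).repeat(2,1))
print(s['ee_pos'],totool([.6525,-.2159,.030],s))
E
```

```text
[ 0.65017802 -0.21537203  0.07692407] [-0.0005727   0.00244963  0.04691706]
```

View pics/t4.png

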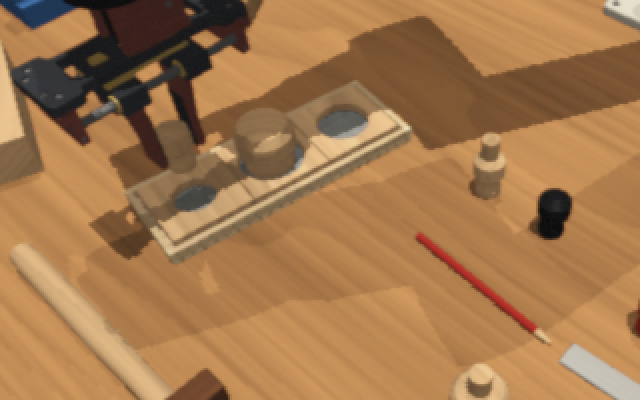

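The small knob hangs upright (crop about (178,145)) over the small recess (195,197), and the large knob stands seated at (265,145). Next I'll lower and release it.

Converted, 0.047 m / 0.6 = 0.0783, 0.046 m / 0.6 = 0.0767.

Emit:
pendant --pt "0 0.0033 0.0333 0 0 0 0.02" --pt "0 0.0033 0.0583 0 0 0 0.02" --pt "0 0.0033 0.0717 0 0 0 0.02" --pt "0 0.0033 0.0767 0 0 0 0.02" --pt "0 0.0033 0.0783 0 0 0 0.02" --pt "0 0.0033 0.0783 0 0 0 0.02"

```text
time_s: 9.07
ee_pos: [0.6534, -0.2157, 0.0311]
tool_rot: [3.141, 0.0, 1.571]
wrist_force: [0.0, -0.6, 0.2]
grip_width: 0.0313
grasp_force: 20.0
```

Emit:
pendant --pt "0 0 0 0 0 0 0.05" --pt "0 0 0 0 0 0 0.05" --pt "0 0 0 0 0 0 0.05" --pt "0 0 0 0 0 0 0.05" --pt "0 0 -0.05 0 0 0 0.05" --pt "0 0 -0.1167 0 0 0 0.05" --pt "0 0 -0.1667 0 0 0 0.05" --pt "0 0 -0.2 0 0 0 0.05"

```text
time_s: 9.73
ee_pos: [0.6546, -0.2162, 0.1546]
tool_rot: [3.138, 0.001, 1.571]
wrist_force: [1.0, -0.3, 1.3]
grip_width: 0.0501
grasp_force: 0.0
```

```bash
python3 - <<'E'
from h import *
s=arm.state(); print(s['ee_pos'],totool([.4663,.2743,.15],s))
E
```

```text
[ 0.65460238 -0.21624508  0.15459404] [ 0.49053483 -0.18835775  0.00321084]
```

Converted, 0.42 m / 0.6 = 0.7, 0.385 m / 0.6 = 0.6417.

Emit:
pendant --pt "0.0583 -0.0217 0 0 0 0 0.07" --pt "0.1167 -0.0433 0 0 0 0 0.07" --pt "0.175 -0.0667 0 0 0 0 0.07" --pt "0.2333 -0.0883 0 0 0 0 0.07" --pt "0.2917 -0.11 0 0 0 0 0.07" --pt "0.35 -0.1333 0 0 0 0 0.07" --pt "0.4083 -0.155 0 0 0 0 0.07" --pt "0.4667 -0.1767 0 0 0 0 0.07" --pt "0.525 -0.2 0 0 0 0 0.07" --pt "0.5833 -0.2217 0 0 0 0 0.07" --pt "0.6417 -0.245 0 0 0 0 0.07" --pt "0.7 -0.2667 0 0 0 0 0.07"

```text
time_s: 10.73
ee_pos: [0.4924, 0.2058, 0.1512]
tool_rot: [3.141, -0.0, 1.571]
wrist_force: [-0.1, 0.0, 0.5]
grip_width: 0.07
grasp_force: 0.0
```

Emit:
pendant --pt "0.0583 -0.0233 0 0 0 0 0.07" --pt "0.1167 -0.0467 0 0 0 0 0.07" --pt "0.1167 -0.0467 0 0 0 0 0.07" --pt "0.1167 -0.0467 0 0 0 0 0.07"

```text
time_s: 11.07
ee_pos: [0.4646, 0.2758, 0.151]
tool_rot: [3.141, -0.0, 1.575]
wrist_force: [1.0, -0.3, -0.5]
grip_width: 0.07
grasp_force: 0.0
```

```bash
python3 - <<'E'
from h import *
s=arm.state(); cv2.imwrite('pics/w5.png',arm.grab_frame('wrist')); cv2.imwrite('pics/top5.png',arm.grab_frame('top'))
print(s['ee_pos'],proj('wrist',[.4663,.2743,.042],s),totool([.4663,.2743,.0185],s))
E
```

```text
[0.46459112 0.27579186 0.15103615] [322.69779183 199.19881793] [-0.00151993  0.00163706  0.13253673]
```

View pics/w5.png

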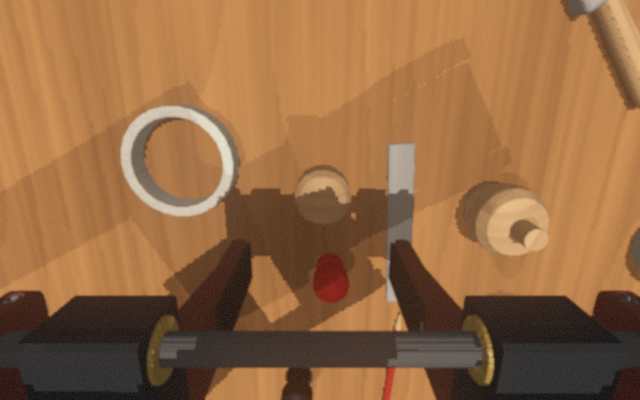

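The wrist view has the medium smooth knob at (323,195), predicted (323,199). The ring edge at (237,165) and the ruler at (388,200) are outside the finger spread. I'll grip the knob.

Converted, 0.132 m / 0.6 = 0.22, 0.001 m / 0.6 = 0.0017.

Emit:
pendant --pt "0.0017 0.0017 0.0667 0 0 0 0.07" --pt "0.0017 0.0017 0.1333 0 0 0 0.07" --pt "0.0017 0.0017 0.1833 0 0 0 0.07" --pt "0.0017 0.0017 0.22 0 0 0 0.07" --pt "0.0017 0.0017 0.22 0 0 0 0.07" --pt "0.0017 0.0017 0.22 0 0 0 0.035" --pt "0.0017 0.0017 0.22 0 0 0 0.035" --pt "0.0017 0.0017 0.22 0 0 0 0.035" --pt "0.0017 0.0017 0.22 0 0 0 0.035" --pt "0.0017 0.0017 0.22 0 0 0 0.035" --pt "0.0017 0.0017 0.22 0 0 0 0.035" --pt "0.0017 0.0017 0.22 0 0 0 0.035" --grip_force 22

```text
time_s: 12.17
ee_pos: [0.4674, 0.2757, 0.0204]
tool_rot: [3.139, -0.001, 1.571]
wrist_force: [0.8, -2.2, 6.8]
grip_width: 0.0448
grasp_force: 22.0
```

```bash
python3 - <<'E'
from h import *
s=arm.state(); print(totool([.4814,-.1867,s['ee_pos'][2]+.011],s))
E
```

```text
[-0.46235986  0.01389687 -0.0114946 ]
```

Converted, -0.35 m / 0.6 = -0.5833, -0.12 m / 0.6 = -0.2.

Emit:
pendant --pt "0 0 -0.05 0 0 0 0.035" --pt "0 0 -0.1167 0 0 0 0.035" --pt "0 0 -0.1833 0 0 0 0.035" --pt "-0.05 0 -0.2 0 0 0 0.035" --pt "-0.1167 0.0033 -0.2 0 0 0 0.035" --pt "-0.1833 0.0067 -0.2 0 0 0 0.035" --pt "-0.25 0.01 -0.2 0 0 0 0.035" --pt "-0.3167 0.0133 -0.2 0 0 0 0.035" --pt "-0.3833 0.0167 -0.2 0 0 0 0.035" --pt "-0.45 0.02 -0.2 0 0 0 0.035" --pt "-0.5167 0.0233 -0.2 0 0 0 0.035" --pt "-0.5833 0.0233 -0.2 0 0 0 0.035"

```text
time_s: 13.17
ee_pos: [0.4805, -0.0767, 0.1397]
tool_rot: [3.14, 0.0, 1.571]
wrist_force: [0.0, 0.1, -0.1]
grip_width: 0.045
grasp_force: 22.0
```

Emit:
pendant --pt "-0.0667 0 0 0 0 0 0.035" --pt "-0.1333 0 0 0 0 0 0.035" --pt "-0.1833 0 0 0 0 0 0.035" --pt "-0.1833 0 0.05 0 0 0 0.035" --pt "-0.1833 0 0.1 0 0 0 0.035" --pt "-0.1833 0 0.1 0 0 0 0.035" --pt "-0.1833 0 0.1 0 0 0 0.035"

```text
time_s: 13.75
ee_pos: [0.4791, -0.1843, 0.0783]
tool_rot: [-3.139, -0.001, 1.571]
wrist_force: [0.4, 0.5, 0.2]
grip_width: 0.045
grasp_force: 22.0
```

```bash
python3 - <<'E'
from h import *
s=arm.state(); cv2.imwrite('pics/t6.png',arm.grab_frame('scene')[80:280,100:420].repeat(2,0).repeat(2,1))
print(s['ee_pos'],totool([.4814,-.1867,.0315],s))
E
```

```text
[ 0.47913811 -0.18433154  0.07833919] [-0.00242626  0.00239793  0.04682947]
```

View pics/t6.png

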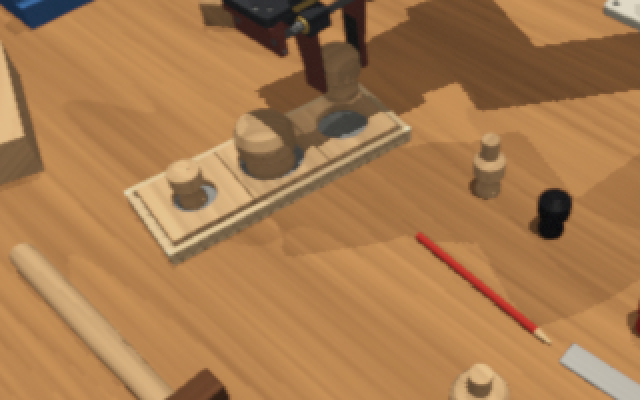

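The medium knob hangs upright at crop (343,70) over its recess (343,125). The small (185,185) and large (267,145) stand in theirs, the small one a little off to the back-left. I'll place the medium, then check.

Converted, 0.047 m / 0.6 = 0.0783, 0.046 m / 0.6 = 0.0767.

Emit:
pendant --pt "-0.0033 0.0033 0.0333 0 0 0 0.035" --pt "-0.0033 0.0033 0.0583 0 0 0 0.035" --pt "-0.0033 0.0033 0.0717 0 0 0 0.035" --pt "-0.0033 0.0033 0.0767 0 0 0 0.035" --pt "-0.0033 0.0033 0.0783 0 0 0 0.035" --pt "-0.0033 0.0033 0.0783 0 0 0 0.035"

```text
time_s: 14.3
ee_pos: [0.4829, -0.1867, 0.0327]
tool_rot: [3.14, 0.0, 1.571]
wrist_force: [0.9, 0.2, -0.5]
grip_width: 0.0449
grasp_force: 22.0
```

Emit:
pendant --pt "0 0 0 0 0 0 0.06" --pt "0 0 0 0 0 0 0.06" --pt "0 0 0 0 0 0 0.06" --pt "0 0 0 0 0 0 0.06" --pt "0 0 -0.05 0 0 0 0.06" --pt "0 0 -0.1167 0 0 0 0.06" --pt "0 0 -0.1833 0 0 0 0.06" --pt "0.0667 0 -0.2167 0 0 0 0.06" --pt "0.1333 0 -0.2167 0 0 0 0.06" --pt "0.2 0 -0.2167 0 0 0 0.06" --pt "0.2667 0 -0.2167 0 0 0 0.06" --pt "0.3333 0 -0.2167 0 0 0 0.06"

```text
time_s: 15.3
ee_pos: [0.482, 0.0149, 0.1624]
tool_rot: [3.141, -0.0, 1.57]
wrist_force: [0.8, -0.7, 0.1]
grip_width: 0.06
grasp_force: 0.0
```

```bash
python3 - <<'E'
from h import *
im=arm.grab_frame('top'); cv2.imwrite('pics/top7.png',im)
a=cv2.resize(im[100:250,150:450],None,fx=2.6,fy=2.6,interpolation=cv2.INTER_CUBIC)
cv2.imwrite('pics/f7.png',a); cv2.imwrite('pics/s7.png',arm.grab_frame('scene')[100:250,140:340].repeat(4,0).repeat(4,1))
E
```

```text
(no output)
```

View pics/f7.png

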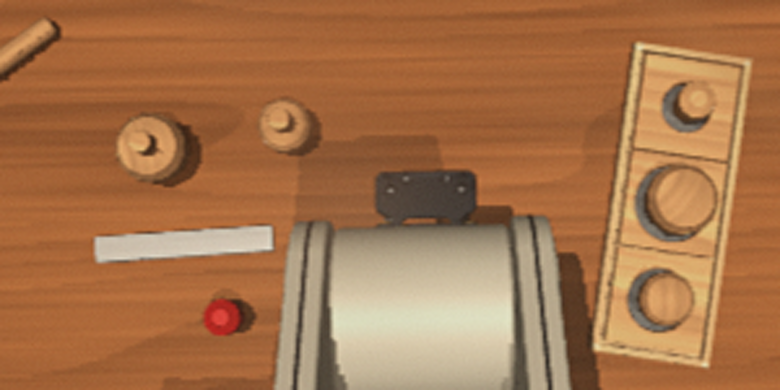

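View pics/s7.png

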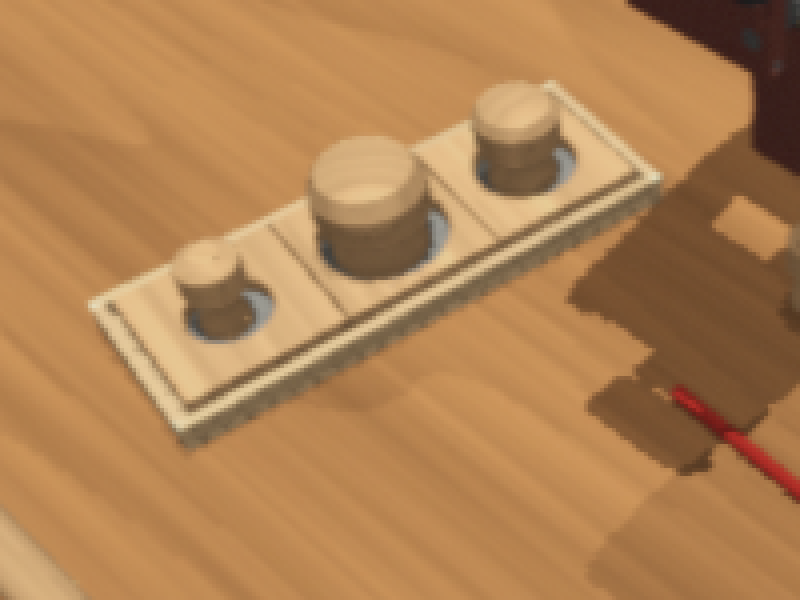

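```bash
python3 - <<'E'
from h import *
D={'S':([.6525,-.2159],(695,100),(208,262),.048),'L':([.5667,-.2013],(682,200),(368,178),.056),'M':([.4814,-.1867],(667,299),(517,108),.052)}
for k,(r,t,s,h) in D.items():
    t=np.array(t)/2.6+[150,100]; s=np.array(s)/4+[140,100]
    P=ray('top',*t,.010+.042); print(k,'top head err mm',(1e3*(P[:2]-r)).round(1))
    for z in (.010,.052): 
        q=(proj('scene',[*r,z])-[140,100])*4; w=(proj('top',[*r,z])-[150,100])*2.6; print('  exp scene',z,q.round(),'top',w.round())
    X=ray('scene',*s,.010+h-.006); print('  scene head err mm',(1e3*(X[:2]-r)).round(1))
E
```

```text
S top head err mm [-1.2  0.2]
  exp scene 0.01 [228. 318.] top [685. 107.]
  exp scene 0.052 [204. 257.] top [695.  99.]
  scene head err mm [0.5 4. ]
L top head err mm [-0.9 -0.9]
  exp scene 0.01 [382. 240.] top [671. 203.]
  exp scene 0.052 [366. 179.] top [681. 199.]
  scene head err mm [3.6 8.2]
M top head err mm [ 0.4 -0.4]
  exp scene 0.01 [523. 170.] top [657. 299.]
  exp scene 0.052 [514. 108.] top [667. 300.]
  scene head err mm [1.9 5.1]
```

The top view puts all three heads within 2 mm of their recess centres, upright and seated: small (695,100), large (682,200), medium (667,299) in the crop. The stubbed knobs have not moved, and the gripper is clear.

```bash
python3 -c "
from cell import arm
print(arm.sign_off())"
```

```text
the job is handed in; nothing more can be done
None
```

The three finished knobs stand upright in the recesses of their own size, within about 2 mm of centre by the top camera. The job was handed in at about 15 s; the sign-off returned no verdict, and I saw no sign that any unfinished knob had moved.

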